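Snap the socket case shut and hold it up by its handle

TASK

The socket case on the garage bench stands with its lid ajar: press the lid down until its catch snaps and it is fully shut, while the case stays standing on the bench. Then take the case by the handle on its lid, lift it level to about 15 cm clear of the bench and keep it there steady for three seconds or more, finishing while you still hold it in the air. Never tip it, and leave the smaller shut case and everything else on the bench where they are.

Things in the scene. Friction and masses are not known exactly. Their poses are not given: they have to be found in the camera images.
- case: Open grey plastic socket case, loose, 0.4 to 0.9 kg with lid: tray 140 (x) x 220 (y) x 55 mm high holding steel sockets, and a hinged lid of the same plastic. Origin: centre of its underside (z = 0 on the bench). Its z is up, its x points from the front (catch side, roughly facing the robot) to the hinge side. Centre of mass within 5 mm of x = 0, y = 0.
- case_lid (a joint): Lid angle, rad: 0 fully shut on a rigid stop, grows as its front rises, at most 1.1. Stiff hinge: the lid stays where left (1 to 3 N at the front moves it). A sprung ball catch mid-front resists from 0.09 to 0.04 rad; about 10 N down near the front edge passes it, then it pulls the lid to 0 and holds it firmly enough to carry the case by the lid's handle.
- handle (a point): Middle of the black handle's grip bar on the lid, midway from front to hinge. Bar along the case's y: 102 mm long, 12 mm wide (x), 14 mm high, on two posts with 78 mm free between; centre 36 mm above the lid's top, 29 mm free beneath. Turns with the lid. Lid shut: at case x = 0, y = 0, z = 111 mm, axes as the case's.
- lid_front (a point): Point to press on the lid's top face: mid-length, 15 mm behind the front edge. Turns with the lid, its z the lid's outward normal. Lid shut: at case x = -55, y = 0, z = 75 mm.
- hinge (a point): Middle of the lid's hinge line, fixed on the case at x = 70, y = 0, z = 55 mm; the line runs along the case's y. The lid is a slab 140 x 220 mm, 20 mm thick, whose underside starts at this line, so the point to press is 125 mm from the line along the lid and 20 mm above its underside.
- small_case: Bystander: a shut case of the same make, smaller: 140 x 170 x 75 mm high, with the same handle. Origin: centre of its underside.
- can: Bystander: upright aluminium can, 66 mm across, 150 mm high, origin at the centre of its underside.
- jar: Bystander: upright jar with a steel cap, 70 mm across, 90 mm high, origin at the centre of its underside.
- wrench: Bystander: steel wrench lying flat along its x; origin on its underside.
- screwdriver: Bystander: screwdriver lying along its x; origin on its underside.
- roll: Bystander: roll of masking tape lying flat, 100 mm across, 45 mm high, origin at the centre of its underside.
- mug: Bystander: white ceramic mug, 80 mm across, 95 mm high, handle towards its +y, origin at the centre of its underside.

How it is judged (in metres and radians):
On the way, in this order (a step that is already met when the one before it is completed fails the run):
1. the lid is snapped fully shut while the case stands on the bench (value of joint case_lid below 0.025 rad and height (world z) of case below 0.01 m and angle between case's own z axis and vertical below 0.05 rad), for 0.2 s.
2. the shut case hangs in the fingers, 10 to 22 cm above the bench, level and steady for 2 s (height (world z) of case between 0.1 and 0.22 m and angle between case's own z axis and vertical below 0.15 rad and linear speed of case below 0.03 m/s and angular speed of case below 0.2 rad/s and value of joint case_lid below 0.03 rad and contact force between case and the fingers above 1 N and contact force between case and small_case below 0.2 N and contact force between case and can below 0.2 N and contact force between case and jar below 0.2 N and contact force between case and wrench below 0.2 N and contact force between case and screwdriver below 0.2 N and contact force between case and roll below 0.2 N and contact force between case and mug below 0.2 N), for 2 s.
At the end, for the whole second after the job is handed in: Through the last second the case is held by the fingers with its underside 100 to 220 mm above the bench, tilted less than 0.15 rad, slower than 0.03 m/s and 0.2 rad/s, its lid shut (under 0.03 rad) and touching none of the bystanders (all of step 2); the arm keeps its last pose, push and grip.
It fails at once if the case is tipped by more than 0.35 rad (angle between case's own z axis and vertical above 0.35 rad).
It fails at once if a bystander is moved by more than 30 mm (distance of any of small_case, can, jar, wrench, screwdriver, roll, mug from where it was at the start of the episode above 0.03 m).
It also fails if it takes over 72 s, if anything falls off the work surface, if the arm or the gripper's body presses on something with over 40 N, if the wrist force passes 120 N, or if a joint passes its speed limit or range.

ROBOT

A 6-joint arm with a two-finger parallel gripper is mounted at the origin on the work surface. World frame = base frame: x ahead of the robot, y to its left, z up, the work surface at z = 0. Lengths are in mm, angles in rad, forces in N, time in s.
With the tool pointing down it reaches from about 275 to 1000 mm from the base axis. Payload 8.4 kg.
Tool frame: the origin (TCP) lies between the finger pads; the fingertips stand 22 mm ahead of it and the grasp point (between the pads) lies 3 mm ahead of it; z points along the fingers, y is the line along which they close (so a half turn about z gives the same grasp; the last joint's range is limited). The gripper opens to 85 mm and grips with 20 to 120 N. Pads are 22 mm wide; open, the fingers measure 114 mm over their backs; the gripper's body (76 mm by 85 mm) begins 54 mm behind the grasp point. The pads swing forward as they close: fully open they stand 13 mm farther back than shut.
Start: joints at [-1.114, 0.353, 1.633, -0, 1.155, -0.002], TCP at [276.794, -560.369, 253.281] pointing down, gripper open.
Joint ranges: [-2.63, 2.63], [-0.92, 2.1], [0.06, 2.66], [-1.3, 4.44], [0, 2.69], [-3.02, 3.02]. Speed limits (rad/s): [2.22, 2.22, 2.79, 3.14, 3.14, 3.14].

INTERFACE

Orientations are given as [roll, pitch, yaw] about the fixed x, y, z axes, in that order (R = Rz(yaw) Ry(pitch) Rx(roll)).
In Python, from rig import r, grab_frame gives the robot as it stands.
- The arm moves only by the shell command python3 -m inch 'ROWS' [FORCE]. ROWS is JSON, a list of rows, each a list of 7 numbers: the turn, a rotation vector about the tool's x, y, z as a fraction of full scale, then the shift along the tool's x, y, z as a fraction of full scale, then the closure, from 0 (fully open) to 1 (shut). In form: [[rx, ry, rz, dx, dy, dz, fingers], ...]. A call has 1 to 8 rows; each row shifts and turns the commanded pose from where the row before left it, along the tool's axes as they then stand; what a row does not reach is not made up. Full scale, the value 1, is 2.5 cm for a shift and pi rad for a turn. A row lasts 1/12 s, in which the tool goes at most 41.7 mm and 7.16 degrees, less where a joint would pass 70% of its speed; a pose out of reach is approached as far as the arm can. A call with a number of a shift or a turn outside -1 to 1 is refused whole. A call with a gripper value outside its range is refused whole. The fingers move at their own pace and stop on an object; FORCE is the grip in N (left out, the last holds). Time passes only in rows, so rows that do not move let the fingers close. It gives the time, the measured TCP pose, the force, the opening and the grip force at its end, in the units of the state.
- r.sense(): the state, without advancing time (a new reading comes with each control period).
- grab_frame(name): name is "scene" or "top" or "wrist"; returns a dict with "pixels" (384x512x3 uint8, red, green, blue), "z_map" (384x512 float32, mm along the optical axis (not along the pixel's ray), 0 where there is no reading), "vertical_fov" (degrees; the focal length in pixels is half the picture's height over the tangent of half this angle, whatever the lens; pixels are square), "cx", "cy" (the principal point, pixels), "cam_to_world" (4x4, takes a point from camera to world coordinates). Camera axes: x right, y down, z forward; pixel columns grow to the right and rows downward; lengths in mm; the calibration is good to about 2 mm. The wrist camera is an equidistant fisheye: a pixel r from the principal point sees the ray r / f radians off the axis. A picture is of the moment at which its call begins.
- r.sign_off(): hands the job in; it is judged then, once.
The state is a dict: "clock": time; "qpos": joint angles; "qvel": joint speeds; "joint_efforts": joint torques, N m; "eef_pos": TCP position; "tcp_rot": TCP orientation; "contact_force": force on the tool from outside, world axes, zero at the start; "wrist_torque": the same for the moment, N m; "opening": opening from 0.0 (shut) to 1.0 (fully open); "grasp_force": force on a finger pad.
Only numpy, scipy, OpenCV 4.12 (cv2) and the standard library are available. Lean on these libraries where they do the work, as an engineer would, in place of code of your own. Each camera call takes 0.05 s, during which the arm holds its last target. There are 200 camera calls.

## Working session

There is one attempt and no reset: what is moved stays moved. The work goes in short steps, Python scripts to look and compute and a shell command to move; the robot and the scene stay as the last step left them, time stands still between calls to the robot, and variables do not carry over. Pictures are saved under pics/ and viewed, at most 10 in all, crops included, and the job is handed in when it is done.

```bash
mkdir -p pics; python3 - <<'E'
from rig import r, grab_frame
import cv2,numpy as np
for n in("scene","top"):
    f=grab_frame(n); cv2.imwrite(f"pics/{n}0.png",f["pixels"][:,:,::-1]); np.savez(f"{n}0.npz",**f)
    print(n,f["vertical_fov"],f["cx"],f["cy"],np.round(f["cam_to_world"],3).tolist())
print(r.sense())
E
```

```text
scene 49.139897561918204 247.82397639259221 184.90991623113058 [[0.791, 0.467, -0.396, 1143.395], [0.612, -0.597, 0.518, -664.062], [0.006, -0.652, -0.758, 1067.993], [0.0, 0.0, 0.0, 1.0]]
top 55.844716462698486 252.61784548181828 189.75845252266248 [[0.006, -1.0, 0.03, 552.303], [-1.0, -0.005, 0.021, -13.146], [-0.021, -0.03, -0.999, 1389.345], [0.0, 0.0, 0.0, 1.0]]
{'clock': 0.1, 'qpos': array([-1.11440052e+00,  3.53571584e-01,  1.63411358e+00, -2.34496065e-05,
        1.15522453e+00, -2.40859496e-03]), 'qvel': array([-0.00237259, -0.0018202 , -0.00202003,  0.00044234,  0.00047284,
       -0.00185512]), 'joint_efforts': array([ 1.16478670e-03, -6.06354690e+01, -3.42821002e+01,  2.46598722e-05,
        3.95103227e-03, -2.72328208e-05]), 'eef_pos': array([ 276.5935464 , -559.97593014,  252.61828157]), 'tcp_rot': array([-3.14027556e+00,  1.82689232e-05,  4.58813899e-01]), 'contact_force': array([0.11664475, 0.09086786, 0.24650533]), 'wrist_torque': array([-0.02744742,  0.03329917, -0.01174754]), 'grasp_force': 0.0, 'opening': 0.9974776730151925}
```

View pics/scene0.png

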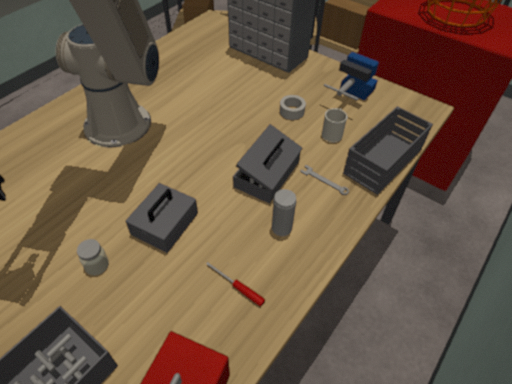

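View pics/top0.png

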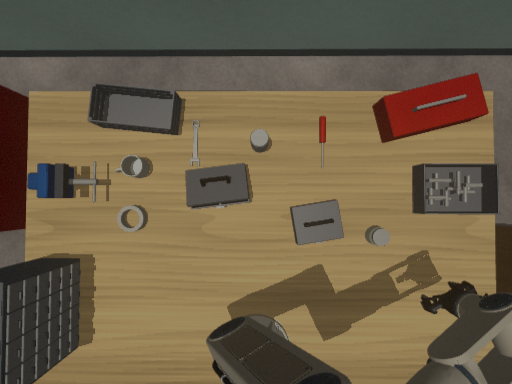

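The top view shows the open case around (217,185) with its handle bar at (215,181). The small case is at (317,222), the can at (260,140) and the wrench at (195,145). The scene view shows the lid ajar, its front facing the robot.

```bash
cat > h.py <<'E'
import numpy as np,cv2
def cloud(f):
    z=f["z_map"].astype(float);H,W=z.shape;F=H/2/np.tan(np.radians(float(f["vertical_fov"]))/2)
    u,v=np.meshgrid(np.arange(W),np.arange(H))
    if f.get("fish"):
        x=(u-f["cx"]);y=(v-f["cy"]);rr=np.hypot(x,y)+1e-9;t=np.tan(np.minimum(rr/F,1.5))/rr
        P=np.stack([x*t*z,y*t*z,z],-1)
    else: P=np.stack([(u-f["cx"])/F*z,(v-f["cy"])/F*z,z],-1)
    M=f["cam_to_world"];P=P@M[:3,:3].T+M[:3,3]; P[z==0]=np.nan
    return P
def lid(P,pix,box):
    """plane of lid + rect; box=(x0,x1,y0,y1) world"""
    m=(P[...,0]>box[0])&(P[...,0]<box[1])&(P[...,1]>box[2])&(P[...,1]<box[3])&(P[...,2]>25)
    return m
E
python3 - <<'E'
from h import *
for n in("top","scene"):
    f=dict(np.load(n+"0.npz"));P=cloud(f);g=f["pixels"].max(2)
    if n=="top":
        print(P[185,217],P[222,317],P[140,260]);c=P[185,217]
        print(P[185:210:3,217].round(0).tolist()); print(P[160:186:4,217].round(0).tolist())
    m=lid(P,f["pixels"],(c[0]-130,c[0]+130,c[1]-150,c[1]+150))
    k,lab,st,ce=cv2.connectedComponentsWithStats(m.astype(np.uint8));print(n,st[1:].tolist())
    i=np.argmax(st[1:,4])+1;mm=lab==i;Q=P[mm];gg=g[mm]
    print("grey",np.percentile(gg,[2,5,10,20,50,90]))
    # ransac plane
    rng=np.random.default_rng(0);best=0
    for _ in range(500):
        a,b,d=Q[rng.choice(len(Q),3,False)];nn=np.cross(b-a,d-a);L=np.linalg.norm(nn)
        if L<1e3:continue
        nn/=L
        if abs(nn[2])<.7:continue
        s=abs((Q-a)@nn)<3
        if s.sum()>best:best=s.sum();S=s
    cen=Q[S].mean(0);nn=np.linalg.svd(Q[S]-cen)[2][2];nn*=np.sign(nn[2]);print("plane",best,len(Q),cen.round(1),nn.round(3),"tilt",np.arccos(nn[2]))
    R=cv2.minAreaRect(Q[S][:,:2].astype(np.float32));print("rect",R,cv2.boxPoints(R).round().tolist())
    h=((Q-cen)@nn);B=Q[(h>28)&(h<60)];print("bar",len(B),B.mean(0).round(1),cv2.minAreaRect(B[:,:2].astype(np.float32)), np.percentile(h[h>20],[10,50,90]))
    np.savez("pl_"+n,cen=cen,n=nn)
    for nm,(u,v),hh in(("small",(317,222),75),):
        if n=="top":
            w=np.linalg.norm(P[...,:2]-P[v,u,:2],axis=2)<140
            T=P[w&(abs(P[...,2]-75)<12)];print(nm,cv2.minAreaRect(T[:,:2].astype(np.float32)))
E
```

```text
[607.50901233 141.11813401 100.52914584] [ 479.18769732 -212.04415888  116.62312441] [759.95238801 -11.53351808 155.44082894]
[[608.0, 141.0, 101.0], [597.0, 140.0, 107.0], [586.0, 140.0, 108.0], [575.0, 139.0, 116.0], [565.0, 139.0, 117.0], [554.0, 138.0, 127.0], [543.0, 149.0, 30.0], [532.0, 146.0, 55.0], [520.0, 152.0, 2.0]]
[[708.0, 154.0, 2.0], [693.0, 154.0, 3.0], [671.0, 145.0, 76.0], [656.0, 144.0, 81.0], [641.0, 143.0, 86.0], [623.0, 137.0, 139.0], [611.0, 141.0, 99.0]]
top [[185, 163, 65, 46, 2451]]
grey [39. 44. 55. 81. 83. 86.]
plane 1591 2451 [611.4 146.1 100. ] [0.362 0.047 0.931] tilt 0.3731846566736439
rect ((613.5557250976562, 145.888671875), (131.60061645507812, 219.185791015625), 7.52055549621582) [[534.0, 246.0], [563.0, 29.0], [693.0, 46.0], [664.0, 263.0]]
bar 119 [627.8 147.5 137.6] ((628.2230834960938, 147.6615753173828), (14.279290199279785, 99.73214721679688), 7.221930980682373) [33.08947331 41.21944001 45.26194046]
small ((477.2872314453125, -219.31602478027344), (140.0133819580078, 170.64297485351562), 9.80059814453125)
scene [[232, 124, 70, 74, 2968]]
grey [18.   32.35 41.   47.   86.   89.  ]
plane 1747 2968 [617.  138.8  99.9] [0.356 0.048 0.933] tilt 0.3671626434036193
rect ((615.3997802734375, 146.2559051513672), (130.63165283203125, 223.77481079101562), 7.589914321899414) [[536.0, 249.0], [565.0, 27.0], [695.0, 44.0], [665.0, 266.0]]
bar 105 [631.7 142.5 139. ] ((630.8689575195312, 147.3275909423828), (13.19876766204834, 104.5702133178711), 5.629915237426758) [34.0419977  42.10282126 45.16758294]
```

```bash
R='x'; python3 -m inch '[[0,0,-0.0396,0,0,0,1],[0,0,-0.0396,0,0,0,1],[0,0,-0.0396,0,0,0,1],[0,0,-0.0396,0,0,0,1],[0,0,-0.0396,0,0,0,1],[0,0,-0.0396,0,0,0,1],[0,0,-0.0396,0,0,0,1],[0,0,-0.0396,0,0,0,1]]' 30
python3 -m inch '[[0,0,-0.0396,0,0,0,1],[0,0,-0.0396,0,0,0,1],[0,0,0,0,0,0,1],[0,0,0,0.5,0.3,0,1],[0,0,0,0.97,0.557,0,1],[0,0,0,0.97,0.557,0,1],[0,0,0,0.97,0.557,0,1],[0,0,0,0.97,0.557,0,1]]'
python3 -m inch '[[0,0,0,0.97,0.557,0,1],[0,0,0,0.97,0.557,0,1],[0,0,0,0.97,0.557,0,1],[0,0,0,0.97,0.557,0,1],[0,0,0,0.97,0.557,0,1],[0,0,0,0.97,0.557,0,1],[0,0,0,0.97,0.557,0,1],[0,0,0,0.97,0.557,0,1]]'
python3 -m inch '[[0,0,0,0.97,0.557,0,1],[0,0,0,0.97,0.557,0,1],[0,0,0,0.97,0.557,0,1],[0,0,0,0.97,0.557,0,1],[0,0,0,0.97,0.557,0,1],[0,0,0,0.97,0.557,0,1],[0,0,0,0.97,0.557,0,1],[0,0,0,0.97,0.557,0,1]]'
```

```text
clock: 0.77
eef_pos: [276.7, -560.1, 252.8]
tcp_rot: [-3.141, -0.001, 1.46]
contact_force: [-0.3, -0.4, 0.2]
opening: 0.001
grasp_force: 0.0
clock: 1.43
eef_pos: [325.3, -441.5, 253.0]
tcp_rot: [-3.142, -0.001, 1.698]
contact_force: [0.8, 0.5, 0.6]
opening: -0.001
grasp_force: 0.0
clock: 2.1
eef_pos: [409.9, -234.5, 253.2]
tcp_rot: [3.142, -0.0, 1.698]
contact_force: [0.7, 0.8, -0.5]
opening: -0.001
grasp_force: 0.0
clock: 2.77
eef_pos: [494.5, -27.6, 253.2]
tcp_rot: [-3.141, -0.0, 1.698]
contact_force: [-0.1, -1.4, 0.5]
opening: -0.001
grasp_force: 0.0
```

```bash
python3 -m inch '[[0,0,0,0.9,0.51,0,1],[0,0,0,0.9,0.52,0,1],[0,0,0,0.9,0.52,0,1],[0,0,0,0.9,0.51,0,1],[0,0,0,0.9,0.51,0,1],[0,0,0,0.9,0.51,0,1],[0,0,0,0.6,0.35,0.5,1],[0,0,0,0.3,0.17,0.5,1]]'
python3 -m inch '[[0,0,0,0,0,0.5,1],[0,0,0,0,0,0.5,1],[0,0,0,0,0,0.5,1],[0,0,0,0,0,0,1],[0,0,0,0,0,0,1]]'
python3 - <<'E'
from rig import r, grab_frame
import cv2
f=grab_frame("scene"); cv2.imwrite("pics/scene1.png",cv2.resize(f["pixels"][90:230,170:370,::-1],(800,560)))
E
```

```text
clock: 3.43
eef_pos: [563.8, 141.0, 228.3]
tcp_rot: [3.14, -0.001, 1.7]
contact_force: [-0.3, -0.6, 0.4]
opening: 0.001
grasp_force: 0.0
clock: 3.85
eef_pos: [562.1, 138.1, 189.8]
tcp_rot: [-3.139, 0.0, 1.701]
contact_force: [0.2, -0.1, 0.4]
opening: 0.001
grasp_force: 0.0
```

View pics/scene1.png

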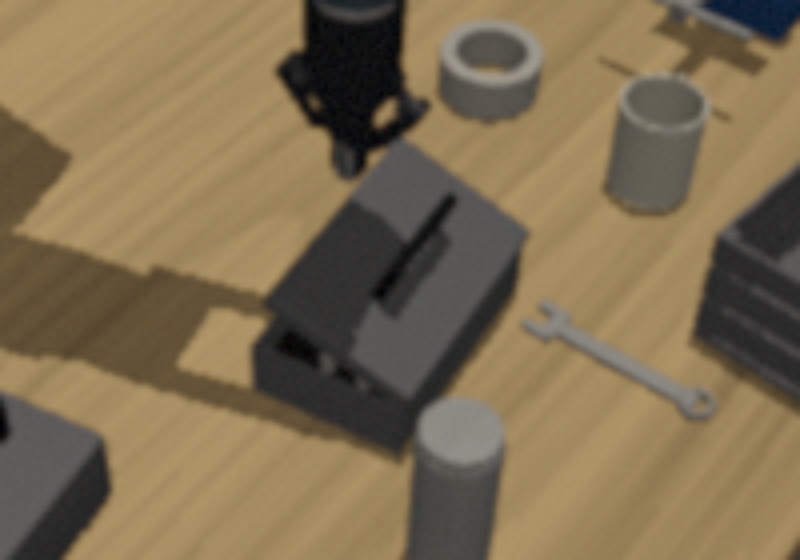

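The fingertip, at crop (345,165), hangs over the front middle of the lid. Pressing down along the arc.

```bash
python3 -m inch '[[0,0,0,0,0,0.6,1],[0,0,0,0,0,0.6,1],[0,0,0,0,0,0.4,1],[0,0,0,0,0,0.2,1],[0,0,0,0,-0.05,0.15,1],[0,0,0,0,-0.05,0.15,1],[0,0,0,0,-0.05,0.15,1],[0,0,0,0,-0.05,0.15,1]]'
python3 -m inch '[[0,0,0,0,-0.05,0.15,1],[0,0,0,0,-0.05,0.15,1],[0,0,0,0,-0.05,0.15,1],[0,0,0,0,-0.04,0.15,1]]'
```

```text
clock: 4.57
eef_pos: [558.5, 137.8, 131.0]
tcp_rot: [3.141, -0.0, 1.703]
contact_force: [0.6, 0.2, 0.8]
opening: -0.003
grasp_force: 0.4
clock: 4.9
eef_pos: [553.4, 137.1, 115.5]
tcp_rot: [-3.142, -0.0, 1.703]
contact_force: [-1.0, -0.1, 1.3]
opening: -0.001
grasp_force: 0.3
```

```bash
python3 -m inch '[[0,0,0,0,-0.03,0.12,1],[0,0,0,0,-0.02,0.12,1],[0,0,0,0,-0.02,0.12,1],[0,0,0,0,-0.02,0.1,1]]'
python3 -m inch '[[0,0,0,0,0,0.1,1],[0,0,0,0,0,0.08,1]]'
python3 -m inch '[[0,0,0,0,0,0.08,1],[0,0,0,0,0,0,1]]'
```

```text
clock: 5.23
eef_pos: [551.4, 136.9, 105.2]
tcp_rot: [-3.142, -0.0, 1.703]
contact_force: [-5.8, -1.3, 13.2]
opening: 0.003
grasp_force: 6.6
clock: 5.4
eef_pos: [551.1, 136.8, 99.9]
tcp_rot: [-3.141, -0.0, 1.703]
contact_force: [-1.1, -0.2, 2.1]
opening: 0.0
grasp_force: 1.0
clock: 5.57
eef_pos: [551.3, 136.9, 97.3]
tcp_rot: [-3.141, 0.0, 1.703]
contact_force: [-0.4, -0.4, 0.3]
opening: 0.001
grasp_force: 0.0
```

```bash
python3 -m inch '[[0,0,0,0,0,0.06,1],[0,0,0,0,0,0.04,1],[0,0,0,0,0,0,1]]'
python3 -m inch '[[0,0,0,0,0,-0.8,0],[0,0,0,0,0,-1,0],[0,0,0,0,0,-1,0],[0,0,0,0,0,-1,0],[0,0,0,0,-0.6,-1,0],[0,0,0,0,-1,0,0],[0,0,0,0,-1,0,0],[0,0,0,0,-1,0,0]]'
python3 -m inch '[[0,0,0,0,-1,0,0],[0,0,0,0,-1,0,0],[0,0,0,0,0,0,0]]'
cat > m.py <<'E'
from rig import grab_frame
from h import *
import sys
pts=[]
for n in("top","scene"):
    f=grab_frame(n);P=cloud(f);cv2.imwrite(f"pics/{n}_{sys.argv[1]}.png",f["pixels"][:,:,::-1])
    m=lid(P,0,(480,740,10,290))&(P[...,2]<160)
    k,lab,st,ce=cv2.connectedComponentsWithStats(m.astype(np.uint8));Q=P[lab==np.argmax(st[1:,4])+1]
    S=abs(Q[:,2]-75)<9;T=Q[S];c=T.mean(0)
    A=np.c_[T[:,:2]-c[:2],np.ones(len(T))];co=np.linalg.lstsq(A,T[:,2],rcond=None)[0]
    print(n,"lid",len(T),len(Q),cv2.minAreaRect(T[:,:2].astype(np.float32)),"z",c[2].round(1),"slope",co[:2].round(4))
    B=Q[(Q[:,2]>104)&(Q[:,2]<130)];print("bar",len(B),np.median(B,0).round(1),cv2.minAreaRect(B[:,:2].astype(np.float32)) if len(B) else 0)
E
python3 m.py a
```

```text
clock: 5.82
eef_pos: [551.6, 136.9, 96.7]
tcp_rot: [3.141, -0.0, 1.703]
contact_force: [-6.3, -0.9, 18.6]
opening: 0.002
grasp_force: 9.0
clock: 6.48
eef_pos: [461.6, 124.9, 215.7]
tcp_rot: [3.14, -0.0, 1.703]
contact_force: [0.0, -0.2, -0.1]
opening: 0.999
grasp_force: 0.0
clock: 6.73
eef_pos: [408.2, 117.6, 214.6]
tcp_rot: [-3.138, 0.0, 1.703]
contact_force: [0.5, 0.3, -0.8]
opening: 0.998
grasp_force: 0.0
top lid 2189 2324 ((603.6296997070312, 144.69842529296875), (139.24656677246094, 219.95347595214844), 7.419273376464844) z 74.6 slope [ 0.0013 -0.0001]
bar 101 [603.3 142.1 117. ] ((603.4728393554688, 143.91514587402344), (11.817070007324219, 100.40718841552734), 7.421159744262695)
scene lid 1950 2641 ((605.0948486328125, 145.86244201660156), (141.8303680419922, 225.14723205566406), 6.884033679962158) z 75.8 slope [-0.0042  0.0054]
bar 120 [607.1 139.6 117.6] ((605.7160034179688, 142.30023193359375), (14.71353530883789, 106.01211547851562), 6.847451210021973)
```

```bash
python3 -m inch '[[0,0,0,0,1,0,0],[0,0,0,0,1,0,0],[0,0,0,0,1,0,0],[0,0,0,0,1,0,0],[0,0,0,0,1,0,0],[0,0,0,0,1,0,0],[0,0,0,0,1,0,0],[0,0,0,0.03,0.6,0,0]]'
python3 -m inch '[[0,0,0,0,0.3,0,0],[0,0,0,0,0,0.4,0],[0,0,0,0,0,0.8,0],[0,0,0,0,0,0.8,0],[0,0,0,0,0,0.4,0],[0,0,0,0,0,0,0],[0,0,0,0,0,0,0]]'
```

```text
clock: 7.5
eef_pos: [604.7, 144.5, 214.9]
tcp_rot: [3.139, -0.0, 1.703]
contact_force: [-0.6, -0.4, -0.2]
opening: 1.005
grasp_force: 0.0
clock: 8.08
eef_pos: [607.6, 145.1, 154.8]
tcp_rot: [-3.14, 0.0, 1.703]
contact_force: [0.2, 0.6, 0.4]
opening: 1.001
grasp_force: 0.0
```

```bash
python3 -m inch '[[0,0,0,0,-0.15,0.3,0],[0,0,0,0,0,0.5,0],[0,0,0,0,0,0.5,0],[0,0,0,0,0,0.33,0],[0,0,0,0,0,0,0],[0,0,0,0,0,0,0]]'
python3 -m inch '[[0,0,0,0,0,0,0.4],[0,0,0,0,0,0,0.7],[0,0,0,0,0,0,1],[0,0,0,0,0,0,1],[0,0,0,0,0,0,1],[0,0,0,0,0,0,1],[0,0,0,0,0,0,1],[0,0,0,0,0,0,1]]' 60
```

```text
clock: 8.58
eef_pos: [604.1, 144.6, 113.7]
tcp_rot: [-3.14, 0.0, 1.703]
contact_force: [0.3, 0.4, -0.4]
opening: 1.002
grasp_force: 0.0
clock: 9.25
eef_pos: [604.1, 144.6, 114.5]
tcp_rot: [-3.141, 0.0, 1.703]
contact_force: [-2.9, -1.1, 1.1]
opening: 0.13
grasp_force: 62.7
```

```bash
python3 -m inch '[[0,0,0,0,0,-0.1,1],[0,0,0,0,0,-0.1,1],[0,0,0,0,0,-0.2,1],[0,0,0,0,0,-0.3,1],[0,0,0,0,0,-0.3,1],[0,0,0,0,0,-0.3,1],[0,0,0,0,0,-0.3,1],[0,0,0,0,0,-0.3,1]]' 80
python3 -m inch '[[0,0,0,0,0,-0.4,1],[0,0,0,0,0,-0.4,1],[0,0,0,0,0,-0.4,1],[0,0,0,0,0,-0.4,1],[0,0,0,0,0,-0.4,1],[0,0,0,0,0,-0.4,1],[0,0,0,0,0,-0.4,1],[0,0,0,0,0,-0.4,1]]'
python3 -m inch '[[0,0,0,0,0,-0.3,1],[0,0,0,0,0,-0.3,1],[0,0,0,0,0,-0.2,1],[0,0,0,0,0,-0.1,1],[0,0,0,0,0,0,1],[0,0,0,0,0,0,1],[0,0,0,0,0,0,1],[0,0,0,0,0,0,1]]'
python3 - <<'E'
from rig import r, grab_frame
import cv2
f=grab_frame("scene"); cv2.imwrite("pics/scene2.png",f["pixels"][:,:,::-1])
E
```

```text
clock: 9.92
eef_pos: [604.7, 144.7, 163.1]
tcp_rot: [3.141, -0.0, 1.703]
contact_force: [1.2, 0.5, -7.7]
opening: 0.117
grasp_force: 79.6
clock: 10.58
eef_pos: [604.5, 144.7, 243.1]
tcp_rot: [3.142, -0.0, 1.703]
contact_force: [0.2, 0.4, -7.4]
opening: 0.128
grasp_force: 79.6
clock: 11.25
eef_pos: [604.2, 144.6, 263.9]
tcp_rot: [-3.141, 0.0, 1.703]
contact_force: [1.6, 0.1, -8.1]
opening: 0.121
grasp_force: 79.6
```

View pics/scene2.png

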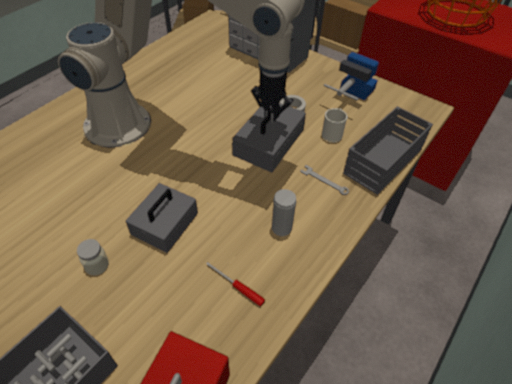

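The case hangs shut and level at about (270,135), lifted 149 mm, and the bystanders are untouched. Now holding it steady for 4 s and checking the level.

```bash
for i in 1 2 3 4 5 6; do python3 -m inch '[[0,0,0,0,0,0,1],[0,0,0,0,0,0,1],[0,0,0,0,0,0,1],[0,0,0,0,0,0,1],[0,0,0,0,0,0,1],[0,0,0,0,0,0,1],[0,0,0,0,0,0,1],[0,0,0,0,0,0,1]]' | tr '\n' ' '; echo; done
python3 - <<'E'
from rig import grab_frame
from h import *
f=grab_frame("scene");P=cloud(f)
m=(abs(P[...,0]-604)<95)&(abs(P[...,1]-145)<125)&(abs(P[...,2]-224)<14)
T=P[m];c=np.median(T,0);T=T[abs(T[:,2]-c[2])<10];A=np.c_[T[:,:2]-c[:2],np.ones(len(T))]
print(len(T),c,np.linalg.lstsq(A,T[:,2],rcond=None)[0])
E
```

```text
clock: 11.97 eef_pos: [604.6, 144.6, 264.5] tcp_rot: [3.142, 0.0, 1.703] contact_force: [0.1, 0.2, -6.3] opening: 0.119 grasp_force: 79.6 
clock: 12.63 eef_pos: [604.5, 144.7, 264.5] tcp_rot: [-3.142, -0.0, 1.703] contact_force: [-0.4, -0.1, -6.9] opening: 0.122 grasp_force: 79.6 
clock: 13.3 eef_pos: [604.6, 144.7, 264.6] tcp_rot: [3.142, 0.0, 1.703] contact_force: [0.0, 1.0, -7.6] opening: 0.125 grasp_force: 79.6 
clock: 13.97 eef_pos: [604.5, 144.7, 264.5] tcp_rot: [-3.142, -0.0, 1.703] contact_force: [0.8, -0.3, -6.7] opening: 0.126 grasp_force: 79.6 
clock: 14.63 eef_pos: [604.5, 144.7, 264.5] tcp_rot: [-3.142, -0.0, 1.703] contact_force: [0.1, -0.0, -7.9] opening: 0.121 grasp_force: 79.6 
clock: 15.3 eef_pos: [604.6, 144.7, 264.5] tcp_rot: [3.142, 0.0, 1.703] contact_force: [0.2, 0.7, -6.8] opening: 0.118 grasp_force: 79.6 
1933 [625.1266204  111.86917127 225.67262836] [-9.82509250e-03  5.36584251e-03  2.25405568e+02]
```

Level to about 0.01 rad, lid top at 225 mm (underside about 150 mm up), steady for 4 s.

```bash
python3 -c "
from rig import r
print(r.sign_off())"
```

```text
the job is handed in; nothing more can be done
None
```

The lid is snapped shut and the case is held level by its handle, its underside about 150 mm above the bench; I held it steady for 4 s, saw no bystander moved in the last picture, and handed the job in (no verdict was shown).

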